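# Seat the bamboo T-bar in its foot by feel

## Task

Draw the bamboo T-bar out of the drying block and stand its dowel fully home in the blind hole down inside the bamboo foot, with the crossbar running along the long side of the foot's plinth. The hole cannot be seen and was drilled off-centre, so rest the dowel lightly on the chamber floor, sweep it round in a growing spiral until it drops in, and keep hold of it until it is right down. Be gentle - the thin bamboo splits if it is pressed or wrenched hard - and leave the other things on the bench where they are.

Things in the scene. Friction and masses are not known exactly. Their poses are not given: they have to be found in the camera images.
- tbar: T-bar of a bangle stand, 120 g, upright in the middle hole of the drying block; z up its stem. Origin: centre of its square wooden hub, 26 x 26 mm, 34 mm tall. A round bamboo crossbar (24 mm thick, 170 mm long) runs through the hub along the T-bar's own y, centred, so grip the hub across the flat faces that look along its own x (26 mm apart).
- tbar_tip (a point): Centre of the end face of the T-bar's dowel, 130 mm below the hub's centre. The dowel is 14 mm thick and 55 mm long, its last 2.5 mm tapered to 11.6 mm; above it the stem is 18 mm thick, up to the hub.
- rack: Drying block of dark wood, fixed, 80 mm (x) by 180 mm (y) by 40 mm high; origin under its centre. Three upright blind holes 30 mm deep in a row along its y: the T-bar's in the middle (15.8 mm wide), two others 65 mm either side with short bamboo pins in them. The T-bar's end starts 10 mm above the bench.
- stand: The foot that receives the T-bar, fixed: a plinth 100 mm (its x) by 150 mm (its y, the long side) by 14 mm, held between two low cleats 20 mm high, with a bamboo culm 84 to 89 mm across upright on its middle, to 85 mm above the bench. Origin: at bench level on the culm's axis. It splits if the T-bar is pressed or wrenched against it with more than 25 N.
- stand_mouth (a point): Centre of the culm's open top, on its axis, 85 mm above the bench. Just inside, from 73 to 78 mm above the bench, the upper node leaves a round opening 46 mm wide on the axis; below is a dark chamber 66 mm wide.
- stand_floor (a point): Where the culm's axis meets the chamber's flat, hard floor, 44 mm above the bench. In this floor is one upright blind hole, 15.6 mm wide and 26 mm deep (bottom 18 mm above the bench). Its centre lies 3 to 7.5 mm off the axis in an unknown direction, different each time, and it cannot be seen.
- pin_a: Short bamboo pin, 12 mm thick, 75 mm long, standing in an end hole of the drying block, top 85 mm above the bench. Origin at its lower end. Leave alone.
- pin_b: The same, in the other end hole. Leave alone.
- bangle: Bamboo bangle lying flat, 72 mm across, 16 mm high. Origin under its centre. Leave alone.
- glue: White glue bottle with red cap, 48 mm across, 130 mm tall. Origin under its centre. Leave alone.
- mallet: Wooden mallet lying down, head 60 mm thick and 100 mm long, about 260 mm long in all. Leave alone.
- panel: Small coaster of bamboo slats, 80 x 85 mm, 10 mm thick. Origin under its centre. Leave alone.
- phone: Black phone lying flat, 75 x 155 x 9 mm. Leave alone.
- cup: Green bamboo cup with splints, 72 mm across, 100 mm tall, splints up to 195 mm. Origin under its centre. Leave alone.
There are look-alikes about, which are no part of the job. There is more than one size of the tbar; the one meant has the size given above.

How it is judged:
By the outcome, as a careful person would: the job done as asked, in the order asked, and still so for the second after the job is handed in, with the robot touching nothing.
It also fails if it takes over 72 s, if anything falls off the work surface, if the arm or the gripper's body presses on something with over 40 N, if the wrist force passes 120 N, or if a joint passes its speed limit or range.

## Robot

A 7-joint arm with a two-finger parallel gripper is mounted at the origin on the work surface. World frame = base frame: x ahead of the robot, y to its left, z up, the work surface at z = 0. Lengths are in m, angles in rad, forces in N, time in s.
With the tool pointing down it reaches from about 0.425 to 0.8 m from the base axis. Payload 8.3 kg.
Tool frame: the origin (TCP) lies on the centre line of the jaws, within the pads' length; the fingertips stand 11 mm ahead of it and the grasp point (between the pads) lies 8 mm behind it (env.nose_length is the distance from the TCP to the fingertips, in m); z points along the fingers, y is the line along which they close (so a half turn about z gives the same grasp; the last joint's range is limited). The gripper opens to 85 mm and grips with 20 to 120 N. Pads are 22 mm wide; open, the fingers measure 114 mm over their backs; the gripper's body (76 mm by 85 mm) begins 54 mm behind the grasp point. The pads swing forward as they close: fully open they stand 13 mm farther back than shut.
Start: joints at [-1.387, 0.383, 0.016, 1.37, -0.006, 1.388, -0.046], TCP at [0.153, 0.606, 0.242] pointing down, gripper open.
Joint ranges: [-2.95, 2.95], [-0.25, 2.06], [-1.52, 1.56], [0.18, 2.33], [-1.44, 4.58], [0.02, 2.06], [-3.01, 3.01]. Speed limits (rad/s): [2.39, 2.39, 3.01, 3.01, 3.14, 3.14, 3.14].

## Interface

Orientations are given as a unit quaternion [x, y, z, w].
In Python, from workcell import env, optics gives the robot as it stands. The module is installed in compiled form; this text tells all that it offers.
- The arm moves only by the tool step_arm, never from a script. Its argument "rows" is a list of rows, each an object of numbers: "x", "y", "z": the shift along the tool's x, y, z in m; "rx", "ry", "rz": the turn, a rotation vector about the tool's x, y, z in degrees; "claw": the finger opening in m, from 0 to 0.0854. A call has 1 to 20 rows; each row is the pose to reach, as a shift and turn from the pose commanded when the call began, along the tool's axes at that moment; what a row does not reach only later rows make up. A row lasts 1/10 s, in which the tool goes at most 50 mm and 8.59 degrees, less where a joint would pass 70% of its speed; a pose out of reach is approached as far as the arm can. A call with a gripper value outside its range is refused whole. The fingers move at their own pace and stop on an object; "squeeze" is the grip in N (left out, the last holds). Time passes only in rows, so rows that repeat a pose let the fingers close. It gives the time, the measured TCP pose, the force, the opening and the grip force at its end, in the units of the state.
- env.state(): the state, without advancing time (a new reading comes with each control period).
- optics.capture(name): name is "side" or "top" or "wrist"; returns the picture (420x560x3 uint8, red, green, blue); there is no depth.
- optics.camera_info(name): a dict with "camera_matrix" (3x3 intrinsics, pixels), "dist_coeffs" ([k1, k2, p1, p2, k3] as OpenCV has them; the pictures are not rectified), "position" and "rotation" of the camera in the world. Camera axes: x right, y down, z forward; pixel columns grow to the right and rows downward; lengths in m; the calibration is good to about 2 mm. A picture is of the moment at which its call begins: read the wrist's pose just before it. camera_info takes no time and is no camera call; for the wrist camera it gives the pose at the moment of the call.
- env.hand_in(): hands the job in; it is judged then, once.
The state is a dict: "time_s": time; "q": joint angles; "joint_vel": joint speeds; "joint_efforts": joint torques, N m; "tool_pos": TCP position; "tool_rot": TCP orientation; "wrist_force": force on the tool from outside, world axes, zero at the start; "moment": the same for the moment, N m; "width": finger opening in m; "finger_force": force on a finger pad.
Only numpy, scipy, OpenCV 4.12 (cv2) and the standard library are available. Lean on these libraries where they do the work, as an engineer would, in place of code of your own. Each camera call takes 0.05 s, during which the arm holds its last target. There are 200 camera calls.

## Working session

There is one attempt and no reset: what is moved stays moved. The work goes in short steps, Python scripts to look and compute and a tool call to move; the robot and the scene stay as the last step left them, time stands still between calls to the robot, and variables do not carry over. Pictures are saved under pics/ and viewed, at most 10 in all, crops included, and the job is handed in when it is done.

Besides the shell and the picture viewer there is one more tool, called as name([rows], argument=value, ...), one row to a line, values as JSON. step_arm: Moves the arm, as the interface text tells. Its arguments: {"type":"object","properties":{"rows":{"type":"array","items":{"type":"object","properties":{"x":{"type":"number"},"y":{"type":"number"},"z":{"type":"number"},"rx":{"type":"number"},"ry":{"type":"number"},"rz":{"type":"number"},"claw":{"type":"number"}}}},"squeeze":{"type":"number"}},"required":["rows"]}

```bash
mkdir -p pics; python3 - <<'E'
from workcell import env, optics
import cv2,numpy as np
for n in ("top","side"):
    cv2.imwrite(f"pics/{n}0.png",optics.capture(n)[:,:,::-1]); i=optics.camera_info(n); print(n,i)
s=env.state(); print(s)
E
```

```text
top {'camera_matrix': array([[545.99037933,   0.        , 275.74299595],
       [  0.        , 545.99037933, 212.04256168],
       [  0.        ,   0.        ,   1.        ]]), 'dist_coeffs': array([-0.04616997,  0.        ,  0.        ,  0.        ,  0.        ]), 'position': array([ 0.33843188, -0.04551934,  1.82410468]), 'rotation': array([ 0.71399479, -0.69722319,  0.04853172, -0.04166443])}
side {'camera_matrix': array([[448.77919089,   0.        , 276.60482861],
       [  0.        , 448.77919089, 207.01034602],
       [  0.        ,   0.        ,   1.        ]]), 'dist_coeffs': array([-0.1165216,  0.       ,  0.       ,  0.       ,  0.       ]), 'position': array([0.48095107, 0.73829711, 1.06076734]), 'rotation': array([-0.0326259 ,  0.93883499, -0.34212477,  0.02179563])}
{'time_s': 0.1, 'q': array([-1.38691116,  0.38416319,  0.01639678,  1.37106402, -0.00632673,
        1.38820135, -0.04648646]), 'joint_vel': array([-4.79603110e-04, -1.43571331e-03, -4.49098430e-05, -1.27667746e-03,
        1.62601860e-03,  9.02384142e-05, -2.93172607e-04]), 'joint_efforts': array([ 3.44461230e-03, -6.29144025e+01,  8.47690813e-01, -3.72756636e+01,
        1.69527606e-02,  1.04924489e-02,  2.18578623e-05]), 'tool_pos': array([0.15253878, 0.60564406, 0.24136656]), 'tool_rot': array([ 1.23053938e-01,  9.92399582e-01, -8.87340817e-04, -1.05706339e-04]), 'wrist_force': array([-0.18372539, -1.08522487, -0.35765064]), 'moment': array([ 0.01787288,  0.00516081, -0.02622838]), 'finger_force': 0.0, 'width': 0.08530820163292993}
```

View pics/top0.png

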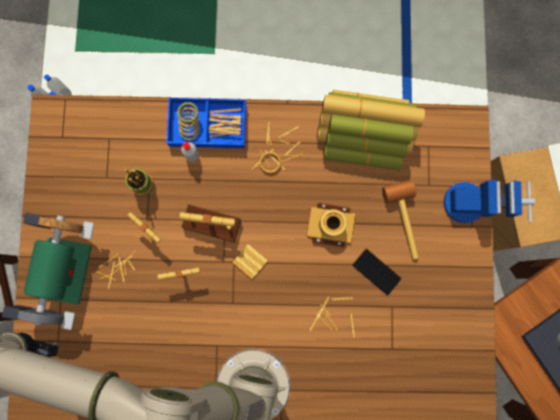

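View pics/side0.png

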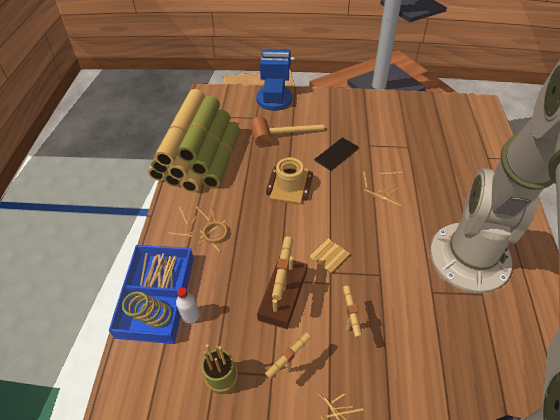

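Three T-bar candidates in the top view: (208,220) is in the dark drying block, while (145,228) and (179,272) stand loose on the bench. The first fits "upright in the middle hole of the block". I'll confirm it in a crop and measure.

```bash
cat > h.py <<'E'
from workcell import env, optics
import cv2,numpy as np
from scipy.spatial.transform import Rotation as R
def ray(n,px,info=None):
    i=info or optics.camera_info(n)
    u=cv2.undistortPoints(np.array(px,float).reshape(-1,1,2),i["camera_matrix"],i["dist_coeffs"]).reshape(-1,2)
    d=np.c_[u,np.ones(len(u))]@R.from_quat(i["rotation"]).as_matrix().T
    return i["position"],d
def plane(n,px,z,info=None):
    p,d=ray(n,px,info); return p+d*((z-p[2])/d[:,2])[:,None]
def proj(n,P,info=None):
    i=info or optics.camera_info(n); r=R.from_quat(i["rotation"]).as_matrix().T
    return cv2.projectPoints(np.array(P,float).reshape(-1,3),cv2.Rodrigues(r)[0],-r@i["position"],i["camera_matrix"],i["dist_coeffs"])[0].reshape(-1,2)
E
python3 - <<'E'
from h import *
a=cv2.imread("pics/top0.png");b=cv2.imread("pics/side0.png")
A=cv2.resize(a[185:295,110:270],None,fx=5,fy=5,interpolation=3)[:,:800]
B=cv2.resize(a[190:260,295:370],None,fx=5,fy=5,interpolation=3)
C=cv2.resize(b[225:385,200:370],None,fx=2.5,fy=2.5,interpolation=3)
D=cv2.resize(b[145:215,255:325],None,fx=4.2,fy=4.2,interpolation=3)
o=np.zeros((600,800,3),np.uint8)
A=cv2.resize(A,(480,330)); o[:330,:480]=A; B=cv2.resize(B,(300,280)); o[:280,490:790]=B
C=cv2.resize(C,(280,264)); o[334:598,:280]=C; o[300:594,490:784]=D
cv2.imwrite("pics/crop1.png",o)
print(plane("top",[[208,220]],.157),plane("top",[[333,221]],.085),plane("side",[[290,166]],.085),plane("side",[[284,273]],.15))
E
```

```text
[[0.52285332 0.14813677 0.157     ]] [[ 0.53734251 -0.24429293  0.085     ]] [[ 0.53301269 -0.2464626   0.085     ]] [[0.52324764 0.17750509 0.15      ]]
```

View pics/crop1.png

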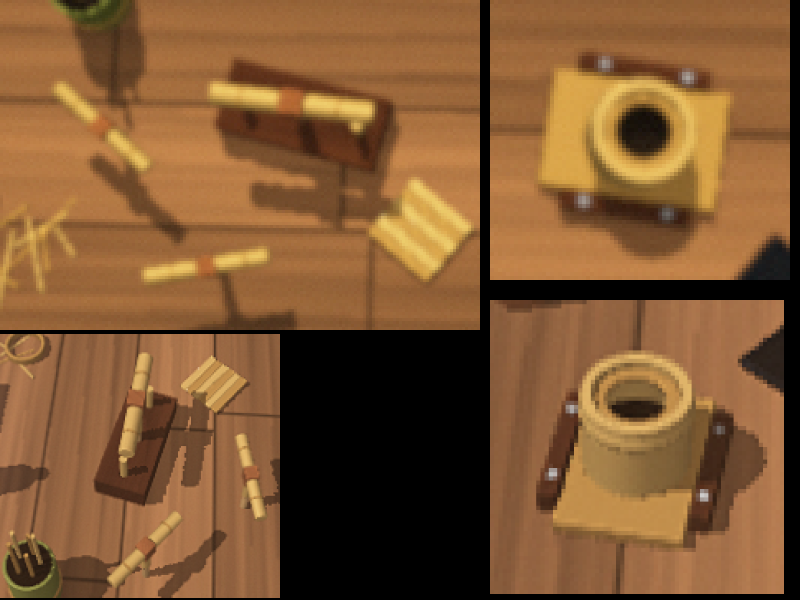

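The hub at (206,219) has a crossbar about 55 px long, roughly 170 mm. The two loose T-bars measure about 42 px, roughly 130 mm, so the one in the block is the one meant. The foot's culm mouth is at about (333,222).

```bash
cat >> h.py <<'E'
def rel(target,yaw,s=None):
    """shift in tool axes, rz deg, to bring TCP to target with tool y along line of direction yaw (rad), tool down"""
    s=s or env.state(); M=R.from_quat(s["tool_rot"]).as_matrix()
    t=M.T@(np.array(target)-s["tool_pos"])
    out=[]
    for k in (0,1):
        y=np.array([np.cos(yaw+k*np.pi),np.sin(yaw+k*np.pi),0]); z=np.array([0,0,-1.]); W=np.c_[np.cross(y,z),y,z]
        out.append(np.degrees(R.from_matrix(M.T@W).as_rotvec()).round(2))
    return (t*1000).round(1),out
E
python3 - <<'E'
from h import *
a=cv2.imread("pics/top0.png")
f=lambda x,y:[110+x/3,185+y/3]; g=lambda x,y:[295+(x-490)/4,190+y/4]
e=plane("top",[f(210,92),f(375,112)],.145); d=e[0]-e[1]; print("bar",e,np.linalg.norm(d),"yaw bar(y axis)",np.degrees(np.arctan2(d[1],d[0])))
h=plane("top",[f(289,103)],.157)[0]; print("hub",h)
c=plane("top",[g(555,70),g(730,92),g(715,213),g(540,186)],.014); d=c[0]-c[1]; d2=c[3]-c[2]
print("plinth",c.mean(0),np.degrees(np.arctan2(d[1],d[0])),np.degrees(np.arctan2(d2[1],d2[0])), np.linalg.norm(d),np.linalg.norm(c[1]-c[2]))
print("mouth",plane("top",[g(644,130)],.085))
d=e[0]-e[1];yaw=np.arctan2(d[1],d[0])-np.pi/2
print(rel([h[0],h[1],.30],yaw), env.state()["q"][6])
E
```

```text
bar [[0.53554737 0.23675835 0.145     ]
 [0.51896731 0.06582182 0.145     ]] 0.17173874854329257 yaw bar(y axis) 84.45990440145474
hub [0.52478703 0.15333409 0.157     ]
plinth [ 0.53184644 -0.24673986  0.014     ] 84.18350190714357 82.55761505237754 0.14779082129842275 0.10247076300264937
mouth [[ 0.53253795 -0.24594847  0.085     ]]
(array([-471.4, -347.8,  -58. ]), [array([-8.00e-02,  7.00e-02,  8.14e+01]), array([-8.00e-02, -9.00e-02, -9.86e+01])]) -0.04648645947790682
```

step_arm([
  {"x": -0.24,"y": -0.17,"z": -0.058,"rz": 40},
  {"x": -0.24,"y": -0.17,"z": -0.058,"rz": 40},
  {"x": -0.24,"y": -0.17,"z": -0.058,"rz": 40},
  {"x": -0.24,"y": -0.17,"z": -0.058,"rz": 40},
  {"x": -0.24,"y": -0.17,"z": -0.058,"rz": 40},
  {"x": -0.471,"y": -0.348,"z": -0.058,"rz": 81.4},
  {"x": -0.471,"y": -0.348,"z": -0.058,"rz": 81.4},
  {"x": -0.471,"y": -0.348,"z": -0.058,"rz": 81.4},
  {"x": -0.471,"y": -0.348,"z": -0.058,"rz": 81.4},
  {"x": -0.471,"y": -0.348,"z": -0.058,"rz": 81.4},
  {"x": -0.471,"y": -0.348,"z": -0.058,"rz": 81.4},
  {"x": -0.471,"y": -0.348,"z": -0.058,"rz": 81.4},
  {"x": -0.471,"y": -0.348,"z": -0.058,"rz": 81.4},
  {"x": -0.471,"y": -0.348,"z": -0.058,"rz": 81.4},
  {"x": -0.471,"y": -0.348,"z": -0.058,"rz": 81.4},
  {"x": -0.471,"y": -0.348,"z": -0.058,"rz": 81.4},
])

```text
invalid input at $.rows[0]: expected keys x, y, z, rx, ry, rz, claw
```

```bash
python3 - <<'E'
from h import *
s=env.state(); i=optics.camera_info("wrist")
im=optics.capture("wrist"); cv2.imwrite("pics/w1.png",im[:,:,::-1]); print(s["tool_pos"],s["tool_rot"],i)
print(proj("wrist",[[.5248,.1533,.157]],i))
E
```

```text
[0.15253878 0.60564406 0.24136656] [ 1.23053938e-01  9.92399582e-01 -8.87340817e-04 -1.05706339e-04] {'camera_matrix': array([[347.52513046,   0.        , 282.9624264 ],
       [  0.        , 347.52513046, 214.55676472],
       [  0.        ,   0.        ,   1.        ]]), 'dist_coeffs': array([-0.0488494,  0.       ,  0.       ,  0.       ,  0.       ]), 'position': array([0.08261592, 0.62313643, 0.37338642]), 'rotation': array([0.78041151, 0.60892885, 0.08667479, 0.11247676])}
[[-10.05252928 602.4729757 ]]
```

View pics/w1.png

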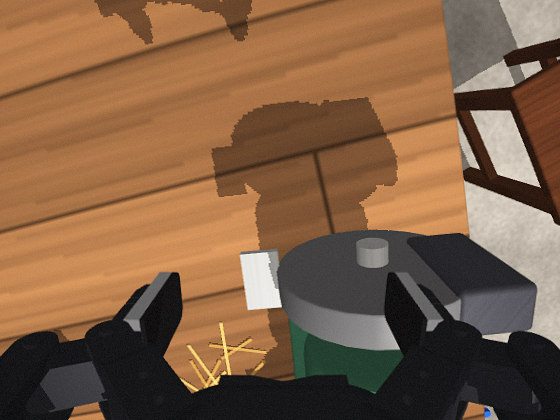

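The move was refused because every row needs all the keys. The wrist view shows a grey and green machine under the fingers, so I rise first and then cross.

step_arm([
  {"x": 0,"y": 0,"z": -0.05,"rx": 0,"ry": 0,"rz": 0,"claw": 0.085},
  {"x": -0.04,"y": -0.03,"z": -0.058,"rx": 0,"ry": 0,"rz": 7,"claw": 0.085},
  {"x": -0.08,"y": -0.059,"z": -0.058,"rx": 0,"ry": 0,"rz": 14,"claw": 0.085},
  {"x": -0.12,"y": -0.089,"z": -0.058,"rx": 0,"ry": 0,"rz": 21,"claw": 0.085},
  {"x": -0.16,"y": -0.118,"z": -0.058,"rx": 0,"ry": 0,"rz": 28,"claw": 0.085},
  {"x": -0.2,"y": -0.148,"z": -0.058,"rx": 0,"ry": 0,"rz": 35,"claw": 0.085},
  {"x": -0.24,"y": -0.177,"z": -0.058,"rx": 0,"ry": 0,"rz": 42,"claw": 0.085},
  {"x": -0.28,"y": -0.207,"z": -0.058,"rx": 0,"ry": 0,"rz": 49,"claw": 0.085},
  {"x": -0.32,"y": -0.236,"z": -0.058,"rx": 0,"ry": 0,"rz": 56,"claw": 0.085},
  {"x": -0.36,"y": -0.266,"z": -0.058,"rx": 0,"ry": 0,"rz": 63,"claw": 0.085},
  {"x": -0.4,"y": -0.296,"z": -0.058,"rx": 0,"ry": 0,"rz": 70,"claw": 0.085},
  {"x": -0.44,"y": -0.325,"z": -0.058,"rx": 0,"ry": 0,"rz": 77,"claw": 0.085},
  {"x": -0.471,"y": -0.348,"z": -0.058,"rx": 0,"ry": 0,"rz": 81.4,"claw": 0.085},
  {"x": -0.471,"y": -0.348,"z": -0.058,"rx": 0,"ry": 0,"rz": 81.4,"claw": 0.085},
  {"x": -0.471,"y": -0.348,"z": -0.058,"rx": 0,"ry": 0,"rz": 81.4,"claw": 0.085},
  {"x": -0.471,"y": -0.348,"z": -0.058,"rx": 0,"ry": 0,"rz": 81.4,"claw": 0.085},
])

```text
time_s: 1.75
tool_pos: [0.5237, 0.1549, 0.3]
tool_rot: [0.74, 0.673, -0.0, -0.0]
wrist_force: [-0.6, 0.4, 0.0]
width: 0.0849
finger_force: 0.0
```

```bash
python3 - <<'E'
from h import *
s=env.state(); i=optics.camera_info("wrist")
im=optics.capture("wrist"); cv2.imwrite("pics/w2.png",im[:,:,::-1]); np.save("w2.npy",i,allow_pickle=True); print(s["tool_pos"],s["tool_rot"],s["wrist_force"],i["position"])
print(proj("wrist",[[.5248,.1533,.157]],i))
E
```

```text
[0.52373703 0.15486769 0.29996531] [ 7.39609350e-01  6.73036245e-01 -2.23478321e-04 -4.15381949e-04] [-0.56923536  0.40213374  0.04918304] [0.52989645 0.22578285 0.43198259]
[[285.38362374 205.35313649]]
```

View pics/w2.png

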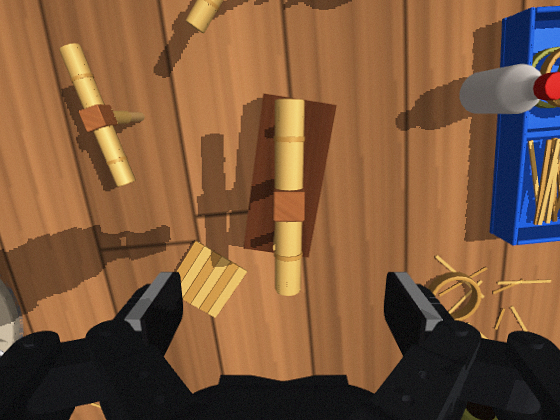

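The hub's top face is centred at about (289,206), 30 px wide, and the bar runs vertically from (290,98) to (288,295). The T-bar is almost aligned with the jaws. I'll refine it with a colour mask.

```bash
python3 - <<'E'
from h import *
i=np.load("w2.npy",allow_pickle=True).item(); a=cv2.imread("pics/w2.png")
hsv=cv2.cvtColor(a,cv2.COLOR_BGR2HSV); print(hsv[206,289],hsv[150,289],hsv[215,289],hsv[240,260])
def blob(lo,hi,win):
    m=cv2.inRange(hsv,lo,hi); w=np.zeros_like(m); x0,y0,x1,y1=win; w[y0:y1,x0:x1]=m[y0:y1,x0:x1]
    w=cv2.morphologyEx(w,cv2.MORPH_OPEN,np.ones((3,3))); cs,_=cv2.findContours(w,0,2); return max(cs,key=cv2.contourArea)
b=hsv[206,289].astype(int)
c=blob((max(b[0]-4,0),b[1]-40,b[2]-35),(b[0]+4,min(255,b[1]+40),min(255,b[2]+45)),(268,184,312,228)); r=cv2.minAreaRect(c); print("hub",r,cv2.boundingRect(c))
H=plane("wrist",[r[0]],.157,i)[0]; print("H",H)
c=blob((15,60,130),(32,255,255),(265,85,315,190)); r2=cv2.boundingRect(c); print(r2)
c2=blob((15,60,130),(32,255,255),(265,218,315,305)); r3=cv2.boundingRect(c2); print(r3)
def mid(c,y): 
    p=c[:,0]; xs=[q for q in p if abs(q[1]-y)<=2]; xs=np.array(xs); return (xs[:,0].min()+xs[:,0].max())/2,y
P=plane("wrist",[mid(c,115),mid(c2,280)],.14,i); d=P[0]-P[1]; print(P,np.degrees(np.arctan2(d[1],d[0])))
print("bar ends", plane("wrist",[(290,r2[1]),(288,r3[1]+r3[3])],.14,i))
M=R.from_quat(env.state()["tool_rot"]).as_matrix(); print("tool y yaw",np.degrees(np.arctan2(M[1,1],M[0,1])),"tool x", M[:,0])
d=d*np.sign(d[1]); print(rel([H[0],H[1],.132],np.arctan2(d[1],d[0])-np.pi/2))
E
```

```text
[ 11 165 181] [ 21 137 232] [ 12 171 167] [  9 174  57]Traceback (most recent call last):
  File "<stdin>", line 8, in <module>
  File "<stdin>", line 5, in blob
cv2.error: OpenCV(4.12.0) :-1: error: (-5:Bad argument) in function 'inRange'
> Overload resolution failed:
>  - lowerb is not a numerical tuple
>  - Expected Ptr<cv::UMat> for argument 'lowerb'
```

```bash
python3 - <<'E'
from h import *
i=np.load("w2.npy",allow_pickle=True).item(); a=cv2.imread("pics/w2.png")
hsv=cv2.cvtColor(a,cv2.COLOR_BGR2HSV)
def blob(lo,hi,win):
    m=cv2.inRange(hsv,np.array(lo),np.array(hi)); w=np.zeros_like(m); x0,y0,x1,y1=win; w[y0:y1,x0:x1]=m[y0:y1,x0:x1]
    w=cv2.morphologyEx(w,cv2.MORPH_OPEN,np.ones((3,3))); cs,_=cv2.findContours(w,0,2); return max(cs,key=cv2.contourArea)
c=blob((6,120,140),(15,215,235),(268,184,312,228)); r=cv2.minAreaRect(c); print("hub",r,cv2.boundingRect(c))
H=plane("wrist",[r[0]],.157,i)[0]; print("H",H)
c=blob((15,60,130),(32,255,255),(265,85,315,190)); r2=cv2.boundingRect(c); print(r2)
c2=blob((15,60,130),(32,255,255),(265,218,315,305)); r3=cv2.boundingRect(c2); print(r3)
def mid(c,y): 
    p=c[:,0]; m=np.zeros(a.shape[:2],np.uint8); cv2.drawContours(m,[c],-1,255,-1); xs=np.where(m[y])[0]; return xs.mean(),y
P=plane("wrist",[mid(c,115),mid(c2,280)],.14,i); d=P[0]-P[1]; d=d*np.sign(d[1]); print(P,np.degrees(np.arctan2(d[1],d[0])))
print("bar ends", plane("wrist",[(290,r2[1]),(288,r3[1]+r3[3])],.14,i))
M=R.from_quat(env.state()["tool_rot"]).as_matrix(); print("tool y yaw",np.degrees(np.arctan2(M[1,1],M[0,1])),"tool x", M[:,0])
print(rel([H[0],H[1],.132],np.arctan2(d[1],d[0])-np.pi/2))
E
```

```text
hub ((289.0, 206.5), (29.0, 30.0), 90.0) (274, 192, 31, 30)
H [0.52766009 0.15205786 0.157     ]
(277, 99, 28, 91)
(277, 222, 25, 74)
[[0.53553657 0.22388573 0.14      ]
 [0.52083331 0.07722469 0.14      ]] 84.27503484473674
bar ends [[0.53622938 0.2363129  0.14      ]
 [0.51888732 0.06063514 0.14      ]]
tool y yaw -5.360788314041788 tool x [9.34271993e-02 9.95626066e-01 3.07703976e-04]
(array([ -2.8,   4.4, 168. ]), [array([-0.05, -0.02,  0.36]), array([ 3.0000e-02, -7.0000e-02, -1.7964e+02])])
```

step_arm([
  {"x": -0.003,"y": 0.0044,"z": 0.03,"rx": 0,"ry": 0,"rz": 0.3,"claw": 0.06},
  {"x": -0.003,"y": 0.0044,"z": 0.07,"rx": 0,"ry": 0,"rz": 0.3,"claw": 0.06},
  {"x": -0.003,"y": 0.0044,"z": 0.11,"rx": 0,"ry": 0,"rz": 0.3,"claw": 0.06},
  {"x": -0.003,"y": 0.0044,"z": 0.14,"rx": 0,"ry": 0,"rz": 0.3,"claw": 0.06},
  {"x": -0.003,"y": 0.0044,"z": 0.16,"rx": 0,"ry": 0,"rz": 0.3,"claw": 0.06},
  {"x": -0.003,"y": 0.0044,"z": 0.168,"rx": 0,"ry": 0,"rz": 0.3,"claw": 0.06},
  {"x": -0.003,"y": 0.0044,"z": 0.168,"rx": 0,"ry": 0,"rz": 0.3,"claw": 0.04},
  {"x": -0.003,"y": 0.0044,"z": 0.168,"rx": 0,"ry": 0,"rz": 0.3,"claw": 0.03},
  {"x": -0.003,"y": 0.0044,"z": 0.168,"rx": 0,"ry": 0,"rz": 0.3,"claw": 0.02},
  {"x": -0.003,"y": 0.0044,"z": 0.168,"rx": 0,"ry": 0,"rz": 0.3,"claw": 0.01},
  {"x": -0.003,"y": 0.0044,"z": 0.168,"rx": 0,"ry": 0,"rz": 0.3,"claw": 0.01},
  {"x": -0.003,"y": 0.0044,"z": 0.168,"rx": 0,"ry": 0,"rz": 0.3,"claw": 0.01},
], squeeze=40)

```text
time_s: 3.0
tool_pos: [0.5293, 0.1506, 0.1337]
tool_rot: [0.742, 0.67, 0.001, 0.0]
wrist_force: [-1.3, 0.1, 6.5]
width: 0.0256
finger_force: 40.7
```

step_arm([
  {"x": 0,"y": 0,"z": -0.004,"rx": 0,"ry": 0,"rz": 0,"claw": 0.01},
  {"x": 0,"y": 0,"z": -0.01,"rx": 0,"ry": 0,"rz": 0,"claw": 0.01},
  {"x": 0,"y": 0,"z": -0.018,"rx": 0,"ry": 0,"rz": 0,"claw": 0.01},
  {"x": 0,"y": 0,"z": -0.028,"rx": 0,"ry": 0,"rz": 0,"claw": 0.01},
  {"x": 0,"y": 0,"z": -0.038,"rx": 0,"ry": 0,"rz": 0,"claw": 0.01},
  {"x": 0,"y": 0,"z": -0.06,"rx": 0,"ry": 0,"rz": 0,"claw": 0.01},
  {"x": 0,"y": 0,"z": -0.09,"rx": 0,"ry": 0,"rz": 0,"claw": 0.01},
  {"x": 0,"y": 0,"z": -0.12,"rx": 0,"ry": 0,"rz": 0,"claw": 0.01},
  {"x": 0,"y": 0,"z": -0.12,"rx": 0,"ry": 0,"rz": 0,"claw": 0.01},
  {"x": 0,"y": 0,"z": -0.12,"rx": 0,"ry": 0,"rz": 0,"claw": 0.01},
])

```text
time_s: 4.0
tool_pos: [0.5288, 0.1501, 0.2532]
tool_rot: [0.742, 0.67, 0.001, 0.0]
wrist_force: [-0.6, 0.6, -2.5]
width: 0.0255
finger_force: 39.9
```

```bash
python3 - <<'E'
from h import *
s=env.state(); print(s["tool_pos"],s["wrist_force"],s["moment"],s["width"],s["q"])
c=optics.capture("side")[:,:,::-1]; t=optics.capture("top")[:,:,::-1]
cv2.imwrite("pics/s3.png",c); cv2.imwrite("pics/t3.png",t)
p=s["tool_pos"]; print(proj("side",[p,[p[0],p[1],p[2]-.122]]),proj("top",[p,[p[0],p[1],p[2]-.122]]))
# stand: mouth + plinth in both views, masks
for n,im,w in (("top",t,(300,195,365,255)),("side",c,(255,150,330,215))):
    x0,y0,x1,y1=w; cv2.imwrite(f"pics/st_{n}.png",cv2.resize(im[y0:y1,x0:x1],None,fx=6,fy=6,interpolation=2))
a=cv2.resize(c[195:305,220:330],None,fx=5,fy=5,interpolation=2)
b=cv2.resize(t[195:250,305:360],None,fx=5,fy=5,interpolation=2) 
o=np.zeros((550,800,3),np.uint8); o[:,:510]=a[:,:510]; o[:275,515:790]=b; o[280:530,515:765]=cv2.resize(c[150:200,265:315],None,fx=5,fy=5,interpolation=2); cv2.imwrite("pics/crop3.png",o)
E
```

```text
[0.52879638 0.1501077  0.25319034] [-0.61111675  0.56435991 -2.46295779] [0.06446104 0.03752054 0.00543871] 0.025533041160820596 [-0.78929191  0.22826242  0.54631415  1.58518386 -0.12087523  1.36029178
 -0.33139205]
[[282.05675399 237.790261  ]
 [282.51398472 267.35045206]] [[203.68845593 214.20359936]
 [208.36737001 219.02449407]]
```

View pics/crop3.png

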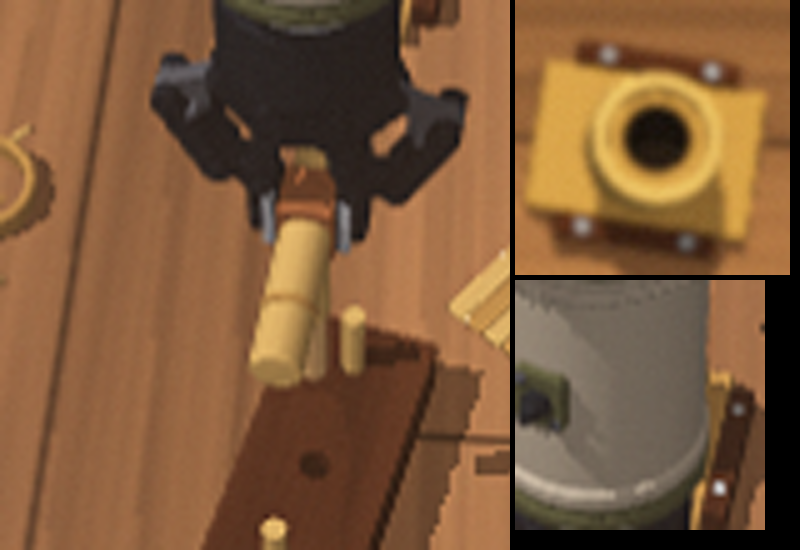

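The T-bar is held straight. Its dowel end is at side px (283,270), within about 0.5 px of the prediction in x. The empty hole is at (283,288). The foot's mouth is clear in the top view at about (333,223). Next I'll compute the foot's centre.

```bash
python3 - <<'E'
from h import *
t=cv2.imread("pics/t3.png"); s0=cv2.imread("pics/side0.png")
for n,im,w in (("top",t,(322,210,345,235)),("side",s0,(276,155,304,185))):
    g=cv2.cvtColor(im,cv2.COLOR_BGR2HSV)[:,:,2]; x0,y0,x1,y1=w
    m=np.zeros_like(g); m[y0:y1,x0:x1]=(g[y0:y1,x0:x1]<110)*255
    c=max(cv2.findContours(m,0,2)[0],key=cv2.contourArea); b=cv2.boundingRect(c); M=cv2.moments(c); q=(M['m10']/M['m00'],M['m01']/M['m00'])
    print(n,b,q,plane(n,[q],.0755))
f=lambda x,y:[305+(x-515)/5,195+y/5]
c=plane("top",[f(552,60),f(766,92),f(742,240),f(527,212)],.014); print(c.mean(0),[np.degrees(np.arctan2(*(d[1::-1]))) for d in (c[0]-c[1],c[3]-c[2],c[0]-c[3],c[1]-c[2])])
print("rim",plane("top",[f(656,139)],.085))
print("hole",plane("side",[(282.8,287.6)],.04),plane("side",[(282.8,270.6)],.13))
s=env.state()
T=[.533,-.246,.26]; print(rel(T,np.radians(83.4-90)))
E
```

```text
top (327, 216, 13, 13) (332.89574155653446, 222.17033773861968) [[ 0.53462117 -0.24507913  0.0755    ]]
side (283, 168, 13, 6) (289.2950191570881, 170.35632183908046) [[ 0.53461092 -0.23690651  0.0755    ]]
[ 0.53139875 -0.24708547  0.014     ] [np.float64(82.83075791868032), np.float64(83.91282678386462), np.float64(-8.412473325390195), np.float64(-8.860643865172744)]
rim [[ 0.53154645 -0.24499333  0.085     ]]
hole [[0.52853399 0.15410759 0.04      ]] [[0.52753203 0.15858607 0.13      ]]
(array([-393.5,   45.3,   -8.4]), [array([-0.09,  0.04,  0.76]), array([-7.0000e-02, -1.4000e-01, -1.7924e+02])])
```

step_arm([
  {"x": -0.01,"y": 0.001,"z": -0.01,"rx": 0,"ry": 0,"rz": 0.0,"claw": 0.01},
  {"x": -0.03,"y": 0.004,"z": -0.01,"rx": 0,"ry": 0,"rz": 0.2,"claw": 0.01},
  {"x": -0.065,"y": 0.008,"z": -0.01,"rx": 0,"ry": 0,"rz": 0.3,"claw": 0.01},
  {"x": -0.1,"y": 0.012,"z": -0.01,"rx": 0,"ry": 0,"rz": 0.4,"claw": 0.01},
  {"x": -0.135,"y": 0.016,"z": -0.01,"rx": 0,"ry": 0,"rz": 0.5,"claw": 0.01},
  {"x": -0.17,"y": 0.02,"z": -0.01,"rx": 0,"ry": 0,"rz": 0.6,"claw": 0.01},
  {"x": -0.205,"y": 0.024,"z": -0.01,"rx": 0,"ry": 0,"rz": 0.7,"claw": 0.01},
  {"x": -0.24,"y": 0.028,"z": -0.01,"rx": 0,"ry": 0,"rz": 0.8,"claw": 0.01},
  {"x": -0.275,"y": 0.032,"z": -0.01,"rx": 0,"ry": 0,"rz": 0.9,"claw": 0.01},
  {"x": -0.31,"y": 0.036,"z": -0.01,"rx": 0,"ry": 0,"rz": 1,"claw": 0.01},
  {"x": -0.345,"y": 0.04,"z": -0.01,"rx": 0,"ry": 0,"rz": 1,"claw": 0.01},
  {"x": -0.375,"y": 0.043,"z": -0.01,"rx": 0,"ry": 0,"rz": 1,"claw": 0.01},
  {"x": -0.396,"y": 0.045,"z": -0.01,"rx": 0,"ry": 0,"rz": 1,"claw": 0.01},
  {"x": -0.396,"y": 0.045,"z": -0.01,"rx": 0,"ry": 0,"rz": 1,"claw": 0.01},
  {"x": -0.396,"y": 0.045,"z": -0.01,"rx": 0,"ry": 0,"rz": 1,"claw": 0.01},
  {"x": -0.396,"y": 0.045,"z": -0.01,"rx": 0,"ry": 0,"rz": 1,"claw": 0.01},
])

```text
time_s: 5.7
tool_pos: [0.533, -0.2474, 0.2621]
tool_rot: [0.748, 0.664, 0.0, -0.0]
wrist_force: [-1.0, -0.0, -1.5]
width: 0.0256
finger_force: 39.8
```

```bash
python3 - <<'E'
from h import *
s=env.state(); print(s["tool_pos"],s["tool_rot"],s["wrist_force"],s["moment"],s["q"])
i=optics.camera_info("wrist");w=optics.capture("wrist")[:,:,::-1]; cv2.imwrite("pics/w4.png",w); np.save("w4.npy",i,allow_pickle=True)
c=optics.capture("side")[:,:,::-1]; t=optics.capture("top")[:,:,::-1]; cv2.imwrite("pics/s4.png",c); cv2.imwrite("pics/t4.png",t)
p=s["tool_pos"]; tip=p-[0,0,.1237]; q=proj("side",[p,tip,[.533,-.246,.085]]); print(q)
x,y=q[1].astype(int); o=np.zeros((420,800,3),np.uint8); o[:,:]=0
o[:,:420]=cv2.resize(c[y-45:y+40,x-42:x+43],(420,420),interpolation=2); o[:285,420:]=cv2.resize(w,(380,285)); cv2.imwrite("pics/crop4.png",o); print(x,y)
E
```

```text
[ 0.53304372 -0.24739653  0.26212675] [ 7.47605338e-01  6.64143107e-01  3.11265138e-05 -4.37196205e-04] [-0.99198805 -0.04286416 -1.51609768] [-0.03980013  0.00580291  0.01144942] [-0.19712097  0.35510495  0.76940789  1.47152605 -0.24768139  1.41538994
  0.46136971]
[[290.2328202  120.56896444]
 [290.07382164 153.06589075]
 [289.99561746 166.10587635]]
290 153
```

View pics/crop4.png

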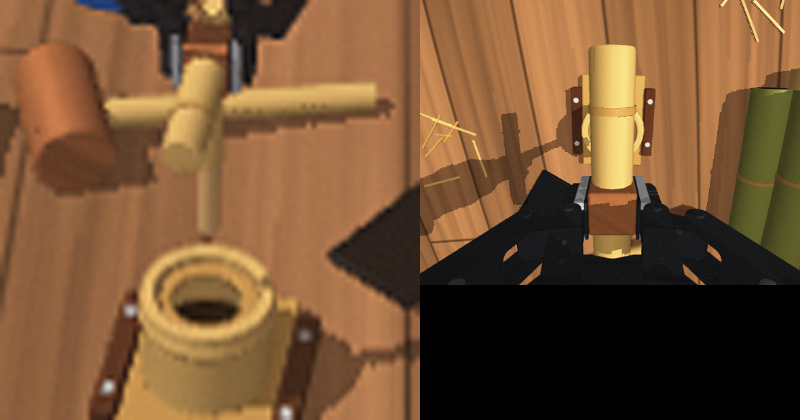

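The dowel end is at side px (290,155), directly over the mouth centre at (290,167), with the bar along the plinth's long side. Lowering into the culm.

step_arm([
  {"x": 0,"y": 0,"z": 0.02,"rx": 0,"ry": 0,"rz": 0,"claw": 0.01},
  {"x": 0,"y": 0,"z": 0.04,"rx": 0,"ry": 0,"rz": 0,"claw": 0.01},
  {"x": 0,"y": 0,"z": 0.055,"rx": 0,"ry": 0,"rz": 0,"claw": 0.01},
  {"x": 0,"y": 0,"z": 0.068,"rx": 0,"ry": 0,"rz": 0,"claw": 0.01},
  {"x": 0,"y": 0,"z": 0.078,"rx": 0,"ry": 0,"rz": 0,"claw": 0.01},
  {"x": 0,"y": 0,"z": 0.086,"rx": 0,"ry": 0,"rz": 0,"claw": 0.01},
  {"x": 0,"y": 0,"z": 0.087,"rx": 0,"ry": 0,"rz": 0,"claw": 0.01},
  {"x": 0,"y": 0,"z": 0.087,"rx": 0,"ry": 0,"rz": 0,"claw": 0.01},
  {"x": 0,"y": 0,"z": 0.087,"rx": 0,"ry": 0,"rz": 0,"claw": 0.01},
])

```text
time_s: 6.75
tool_pos: [0.5333, -0.2486, 0.1759]
tool_rot: [0.748, 0.664, 0.0, 0.0]
wrist_force: [0.3, -0.2, -1.8]
width: 0.0257
finger_force: 39.8
```

step_arm([
  {"x": 0,"y": 0,"z": 0.001,"rx": 0,"ry": 0,"rz": 0,"claw": 0.01},
  {"x": 0,"y": 0,"z": 0.002,"rx": 0,"ry": 0,"rz": 0,"claw": 0.01},
  {"x": 0,"y": 0,"z": 0.003,"rx": 0,"ry": 0,"rz": 0,"claw": 0.01},
  {"x": 0,"y": 0,"z": 0.004,"rx": 0,"ry": 0,"rz": 0,"claw": 0.01},
  {"x": 0,"y": 0,"z": 0.004,"rx": 0,"ry": 0,"rz": 0,"claw": 0.01},
])

```text
time_s: 7.25
tool_pos: [0.5329, -0.2483, 0.1711]
tool_rot: [0.748, 0.664, -0.0, -0.0]
wrist_force: [0.3, 0.8, -1.3]
width: 0.0259
finger_force: 39.8
```

step_arm([
  {"x": 0,"y": 0,"z": 0.001,"rx": 0,"ry": 0,"rz": 0,"claw": 0.01},
  {"x": 0,"y": 0,"z": 0.002,"rx": 0,"ry": 0,"rz": 0,"claw": 0.01},
  {"x": 0,"y": 0,"z": 0.003,"rx": 0,"ry": 0,"rz": 0,"claw": 0.01},
  {"x": 0,"y": 0,"z": 0.003,"rx": 0,"ry": 0,"rz": 0,"claw": 0.01},
  {"x": 0,"y": 0,"z": 0.003,"rx": 0,"ry": 0,"rz": 0,"claw": 0.01},
])

```text
time_s: 7.75
tool_pos: [0.5329, -0.2484, 0.1682]
tool_rot: [0.748, 0.664, -0.0, -0.0]
wrist_force: [0.5, 0.4, -1.8]
width: 0.0253
finger_force: 39.8
```

step_arm([
  {"x": 0,"y": 0,"z": 0.0007,"rx": 0,"ry": 0,"rz": 0,"claw": 0.01},
  {"x": 0,"y": 0,"z": 0.0014,"rx": 0,"ry": 0,"rz": 0,"claw": 0.01},
  {"x": 0,"y": 0,"z": 0.002,"rx": 0,"ry": 0,"rz": 0,"claw": 0.01},
  {"x": 0,"y": 0,"z": 0.002,"rx": 0,"ry": 0,"rz": 0,"claw": 0.01},
  {"x": 0,"y": 0,"z": 0.002,"rx": 0,"ry": 0,"rz": 0,"claw": 0.01},
])

```text
time_s: 8.25
tool_pos: [0.5332, -0.2487, 0.1674]
tool_rot: [0.748, 0.664, 0.0, 0.0]
wrist_force: [-0.9, 0.0, 7.0]
width: 0.0255
finger_force: 41.0
```

Touchdown at TCP z about 0.1674, with roughly 8 N. I'll ease off a little and start the spiral, planned in short chunks so a catch cannot build up much side force.

```bash
python3 - <<'E'
import numpy as np
p=2.6; th=0.6; P=[np.zeros(2)]
while True:
    r=p*th/2/np.pi
    if r>9.2: break
    P.append(r*np.array([np.cos(th),np.sin(th)])); th+=min(1.3/max(r,.5),.9)
P=np.round(P,1); k=0;n=0
while k<len(P)-1:
    e=k+1
    while e+1<len(P) and max(np.linalg.norm(P[e+1]-P[j]) for j in range(k,e+1))<=5.2: e+=1
    print(n,P[k],"->",(P[k+1:e+1]-P[k]).round(1).tolist()); k=e;n+=1
E
```

```text
0 [0. 0.] -> [[0.2, 0.1], [0.0, 0.6], [-0.7, 0.7], [-1.3, -0.2], [-0.9, -1.5], [0.5, -2.0], [1.8, -1.5], [2.5, -0.3], [2.6, 1.0], [2.0, 2.2], [0.9, 3.0]]
1 [0.9 3. ] -> [[-1.3, 0.3], [-2.6, 0.0], [-3.7, -0.7], [-4.5, -1.8]]
2 [-3.6  1.2] -> [[-0.3, -1.3], [-0.2, -2.6], [0.4, -3.8], [1.3, -4.8]]
3 [-2.3 -3.6] -> [[1.1, -0.7], [2.4, -1.0], [3.7, -0.9], [4.9, -0.4]]
4 [ 2.6 -4. ] -> [[1.1, 0.8], [1.9, 1.8], [2.4, 3.0], [2.6, 4.3]]
5 [5.2 0.3] -> [[-0.1, 1.3], [-0.6, 2.6], [-1.3, 3.6], [-2.3, 4.5]]
6 [2.9 4.8] -> [[-1.2, 0.6], [-2.4, 1.0], [-3.7, 1.1], [-5.0, 0.8]]
7 [-2.1  5.6] -> [[-1.2, -0.5], [-2.3, -1.3], [-3.2, -2.2], [-3.8, -3.3]]
8 [-5.9  2.3] -> [[-0.5, -1.3], [-0.6, -2.6], [-0.5, -3.9], [-0.1, -5.1]]
9 [-6.  -2.8] -> [[0.6, -1.2], [1.4, -2.2], [2.4, -3.1], [3.5, -3.7]]
10 [-2.5 -6.5] -> [[1.2, -0.5], [2.5, -0.7], [3.8, -0.6], [5.1, -0.3]]
11 [ 2.6 -6.8] -> [[1.2, 0.5], [2.3, 1.2], [3.3, 2.1], [4.0, 3.1]]
12 [ 6.6 -3.7] -> [[0.6, 1.2], [1.0, 2.4], [1.2, 3.7], [1.2, 5.0]]
13 [7.8 1.3] -> [[-0.3, 1.3], [-0.8, 2.5], [-1.4, 3.7]]
14 [6.4 5. ] -> [[-0.9, 1.0], [-1.9, 1.8], [-3.0, 2.5], [-4.2, 3.0]]
15 [2.2 8. ] -> [[-1.2, 0.3], [-2.5, 0.5], [-3.8, 0.4], [-5.1, 0.1]]
16 [-2.9  8.1] -> [[-1.2, -0.5], [-2.4, -1.1], [-3.4, -2.0], [-4.3, -2.9]]
17 [-7.2  5.2] -> [[-0.7, -1.1], [-1.3, -2.3], [-1.7, -3.5], [-1.9, -4.8]]
18 [-9.1  0.4] -> [[0.0, -1.3], [0.2, -2.6]]
```

Chunk 0, with z eased by 0.3 mm.

step_arm([
  {"x": 0.0002,"y": 0.0001,"z": -0.0003,"rx": 0,"ry": 0,"rz": 0,"claw": 0.01},
  {"x": 0,"y": 0.0006,"z": -0.0003,"rx": 0,"ry": 0,"rz": 0,"claw": 0.01},
  {"x": -0.0007,"y": 0.0007,"z": -0.0003,"rx": 0,"ry": 0,"rz": 0,"claw": 0.01},
  {"x": -0.0013,"y": -0.0002,"z": -0.0003,"rx": 0,"ry": 0,"rz": 0,"claw": 0.01},
  {"x": -0.0009,"y": -0.0015,"z": -0.0003,"rx": 0,"ry": 0,"rz": 0,"claw": 0.01},
  {"x": 0.0005,"y": -0.002,"z": -0.0003,"rx": 0,"ry": 0,"rz": 0,"claw": 0.01},
  {"x": 0.0018,"y": -0.0015,"z": -0.0003,"rx": 0,"ry": 0,"rz": 0,"claw": 0.01},
  {"x": 0.0025,"y": -0.0003,"z": -0.0003,"rx": 0,"ry": 0,"rz": 0,"claw": 0.01},
  {"x": 0.0026,"y": 0.001,"z": -0.0003,"rx": 0,"ry": 0,"rz": 0,"claw": 0.01},
  {"x": 0.002,"y": 0.0022,"z": -0.0003,"rx": 0,"ry": 0,"rz": 0,"claw": 0.01},
  {"x": 0.0009,"y": 0.003,"z": -0.0003,"rx": 0,"ry": 0,"rz": 0,"claw": 0.01},
])

```text
time_s: 9.35
tool_pos: [0.5345, -0.2486, 0.1673]
tool_rot: [0.748, 0.663, -0.001, -0.001]
wrist_force: [-7.5, 1.9, 14.0]
width: 0.0255
finger_force: 42.0
```

Fz has grown to 14 N. I'll ease up a bit and let it settle.

step_arm([
  {"x": 0,"y": 0,"z": -0.0004,"rx": 0,"ry": 0,"rz": 0,"claw": 0.01},
  {"x": 0,"y": 0,"z": -0.0008,"rx": 0,"ry": 0,"rz": 0,"claw": 0.01},
  {"x": 0,"y": 0,"z": -0.0008,"rx": 0,"ry": 0,"rz": 0,"claw": 0.01},
])

```text
time_s: 9.65
tool_pos: [0.5353, -0.2483, 0.1674]
tool_rot: [0.748, 0.663, -0.001, -0.0]
wrist_force: [-3.0, -0.7, 6.8]
width: 0.0252
finger_force: 40.7
```

step_arm([
  {"x": -0.0013,"y": 0.0003,"z": -0.0002,"rx": 0,"ry": 0,"rz": 0,"claw": 0.01},
  {"x": -0.0026,"y": 0.0,"z": -0.0002,"rx": 0,"ry": 0,"rz": 0,"claw": 0.01},
  {"x": -0.0037,"y": -0.0007,"z": -0.0002,"rx": 0,"ry": 0,"rz": 0,"claw": 0.01},
  {"x": -0.0045,"y": -0.0018,"z": -0.0002,"rx": 0,"ry": 0,"rz": 0,"claw": 0.01},
])

```text
time_s: 10.05
tool_pos: [0.5334, -0.2519, 0.167]
tool_rot: [0.748, 0.664, -0.0, -0.0]
wrist_force: [-0.2, -0.6, -1.4]
width: 0.0253
finger_force: 39.8
```

Contact has gone at z 0.1670, which is below floor level, so it may be over the hole. Probing gently downward here.

step_arm([
  {"x": 0,"y": 0,"z": 0.0005,"rx": 0,"ry": 0,"rz": 0,"claw": 0.01},
  {"x": 0,"y": 0,"z": 0.001,"rx": 0,"ry": 0,"rz": 0,"claw": 0.01},
  {"x": 0,"y": 0,"z": 0.001,"rx": 0,"ry": 0,"rz": 0,"claw": 0.01},
  {"x": 0,"y": 0,"z": 0.001,"rx": 0,"ry": 0,"rz": 0,"claw": 0.01},
])

```text
time_s: 10.45
tool_pos: [0.5337, -0.2521, 0.1664]
tool_rot: [0.748, 0.664, -0.0, -0.0]
wrist_force: [0.3, 0.1, -1.5]
width: 0.0255
finger_force: 39.7
```

step_arm([
  {"x": 0,"y": 0,"z": 0.0005,"rx": 0,"ry": 0,"rz": 0,"claw": 0.01},
  {"x": 0,"y": 0,"z": 0.001,"rx": 0,"ry": 0,"rz": 0,"claw": 0.01},
  {"x": 0,"y": 0,"z": 0.0015,"rx": 0,"ry": 0,"rz": 0,"claw": 0.01},
  {"x": 0,"y": 0,"z": 0.0015,"rx": 0,"ry": 0,"rz": 0,"claw": 0.01},
])

```text
time_s: 10.85
tool_pos: [0.5337, -0.2521, 0.165]
tool_rot: [0.748, 0.664, -0.0, -0.0]
wrist_force: [0.3, 0.1, -1.3]
width: 0.0254
finger_force: 39.7
```

It is 2.4 mm below the floor with no contact force, so the dowel has dropped into the hole. Continuing down in small steps.

step_arm([
  {"x": 0,"y": 0,"z": 0.0007,"rx": 0,"ry": 0,"rz": 0,"claw": 0.01},
  {"x": 0,"y": 0,"z": 0.0014,"rx": 0,"ry": 0,"rz": 0,"claw": 0.01},
  {"x": 0,"y": 0,"z": 0.002,"rx": 0,"ry": 0,"rz": 0,"claw": 0.01},
  {"x": 0,"y": 0,"z": 0.002,"rx": 0,"ry": 0,"rz": 0,"claw": 0.01},
])

```text
time_s: 11.25
tool_pos: [0.5337, -0.2521, 0.163]
tool_rot: [0.748, 0.664, -0.0, -0.0]
wrist_force: [-0.2, -0.3, -1.7]
width: 0.0253
finger_force: 39.7
```

step_arm([
  {"x": 0,"y": 0,"z": 0.001,"rx": 0,"ry": 0,"rz": 0,"claw": 0.01},
  {"x": 0,"y": 0,"z": 0.002,"rx": 0,"ry": 0,"rz": 0,"claw": 0.01},
  {"x": 0,"y": 0,"z": 0.003,"rx": 0,"ry": 0,"rz": 0,"claw": 0.01},
  {"x": 0,"y": 0,"z": 0.004,"rx": 0,"ry": 0,"rz": 0,"claw": 0.01},
  {"x": 0,"y": 0,"z": 0.004,"rx": 0,"ry": 0,"rz": 0,"claw": 0.01},
])

```text
time_s: 11.75
tool_pos: [0.5336, -0.2521, 0.1589]
tool_rot: [0.748, 0.664, -0.0, -0.0]
wrist_force: [-0.2, -0.6, -2.1]
width: 0.0259
finger_force: 39.7
```

step_arm([
  {"x": 0,"y": 0,"z": 0.0015,"rx": 0,"ry": 0,"rz": 0,"claw": 0.01},
  {"x": 0,"y": 0,"z": 0.003,"rx": 0,"ry": 0,"rz": 0,"claw": 0.01},
  {"x": 0,"y": 0,"z": 0.0045,"rx": 0,"ry": 0,"rz": 0,"claw": 0.01},
  {"x": 0,"y": 0,"z": 0.006,"rx": 0,"ry": 0,"rz": 0,"claw": 0.01},
  {"x": 0,"y": 0,"z": 0.006,"rx": 0,"ry": 0,"rz": 0,"claw": 0.01},
])

```text
time_s: 12.25
tool_pos: [0.5336, -0.252, 0.1528]
tool_rot: [0.748, 0.664, -0.0, -0.0]
wrist_force: [-1.0, 0.4, -0.7]
width: 0.0256
finger_force: 39.7
```

step_arm([
  {"x": 0,"y": 0,"z": 0.0015,"rx": 0,"ry": 0,"rz": 0,"claw": 0.01},
  {"x": 0,"y": 0,"z": 0.003,"rx": 0,"ry": 0,"rz": 0,"claw": 0.01},
  {"x": 0,"y": 0,"z": 0.0045,"rx": 0,"ry": 0,"rz": 0,"claw": 0.01},
  {"x": 0,"y": 0,"z": 0.006,"rx": 0,"ry": 0,"rz": 0,"claw": 0.01},
  {"x": 0,"y": 0,"z": 0.0075,"rx": 0,"ry": 0,"rz": 0,"claw": 0.01},
  {"x": 0,"y": 0,"z": 0.008,"rx": 0,"ry": 0,"rz": 0,"claw": 0.01},
  {"x": 0,"y": 0,"z": 0.008,"rx": 0,"ry": 0,"rz": 0,"claw": 0.01},
])

```text
time_s: 12.95
tool_pos: [0.5336, -0.2521, 0.145]
tool_rot: [0.748, 0.664, -0.0, -0.0]
wrist_force: [-0.2, -0.5, -1.8]
width: 0.0254
finger_force: 39.7
```

step_arm([
  {"x": 0,"y": 0,"z": 0.001,"rx": 0,"ry": 0,"rz": 0,"claw": 0.01},
  {"x": 0,"y": 0,"z": 0.002,"rx": 0,"ry": 0,"rz": 0,"claw": 0.01},
  {"x": 0,"y": 0,"z": 0.003,"rx": 0,"ry": 0,"rz": 0,"claw": 0.01},
  {"x": 0,"y": 0,"z": 0.0036,"rx": 0,"ry": 0,"rz": 0,"claw": 0.01},
  {"x": 0,"y": 0,"z": 0.0041,"rx": 0,"ry": 0,"rz": 0,"claw": 0.01},
  {"x": 0,"y": 0,"z": 0.0041,"rx": 0,"ry": 0,"rz": 0,"claw": 0.01},
])

```text
time_s: 13.55
tool_pos: [0.5338, -0.2523, 0.1417]
tool_rot: [0.748, 0.664, 0.0, 0.0]
wrist_force: [-2.1, 0.9, 5.1]
width: 0.0257
finger_force: 40.7
```

Bottomed out 25.7 mm below the floor, with about 7 N. Checking the alignment before letting go.

```bash
python3 - <<'E'
from h import *
s=env.state(); M=R.from_quat(s["tool_rot"]).as_matrix(); print(np.degrees(np.arctan2(M[1,0],M[0,0])))
w=optics.capture("wrist")[:,:,::-1]; cv2.imwrite("pics/w5.png",w)
E
```

```text
83.15558361874356
```

View pics/w5.png

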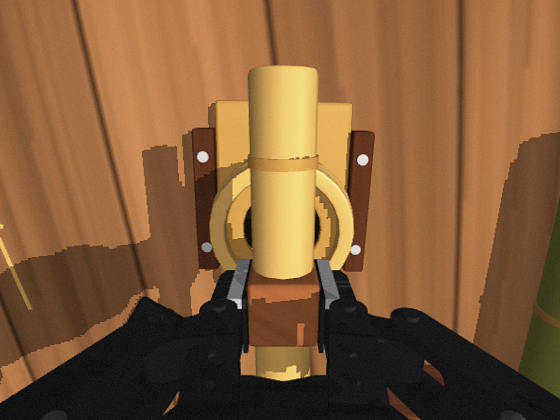

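The bar (x 249–318) runs parallel to the plinth's long edges (x 217–351), with the hub at (283,310). It is fully home, so I release and retreat.

step_arm([
  {"x": 0,"y": 0,"z": 0,"rx": 0,"ry": 0,"rz": 0,"claw": 0.03},
  {"x": 0,"y": 0,"z": 0,"rx": 0,"ry": 0,"rz": 0,"claw": 0.04},
  {"x": 0,"y": 0,"z": 0,"rx": 0,"ry": 0,"rz": 0,"claw": 0.06},
  {"x": 0,"y": 0,"z": 0,"rx": 0,"ry": 0,"rz": 0,"claw": 0.06},
  {"x": 0,"y": 0,"z": 0,"rx": 0,"ry": 0,"rz": 0,"claw": 0.06},
  {"x": 0,"y": 0,"z": -0.01,"rx": 0,"ry": 0,"rz": 0,"claw": 0.06},
  {"x": 0,"y": 0,"z": -0.03,"rx": 0,"ry": 0,"rz": 0,"claw": 0.06},
  {"x": 0,"y": 0,"z": -0.06,"rx": 0,"ry": 0,"rz": 0,"claw": 0.06},
  {"x": 0,"y": 0,"z": -0.1,"rx": 0,"ry": 0,"rz": 0,"claw": 0.06},
  {"x": 0,"y": 0,"z": -0.14,"rx": 0,"ry": 0,"rz": 0,"claw": 0.06},
  {"x": 0,"y": 0,"z": -0.14,"rx": 0,"ry": 0,"rz": 0,"claw": 0.06},
  {"x": 0,"y": 0,"z": -0.14,"rx": 0,"ry": 0,"rz": 0,"claw": 0.06},
])

```text
time_s: 14.8
tool_pos: [0.5341, -0.2526, 0.2826]
tool_rot: [0.748, 0.664, 0.001, 0.001]
wrist_force: [-0.7, -0.7, -0.2]
width: 0.0599
finger_force: 0.0
```

```bash
python3 - <<'E'
from h import *
print(env.state()["tool_pos"])
w=optics.capture("wrist")[:,:,::-1]; c=optics.capture("side")[:,:,::-1]
o=np.zeros((420,800,3),np.uint8); o[:285,420:]=cv2.resize(w,(380,285)); o[:,:420]=cv2.resize(c[105:210,237:342],(420,420),interpolation=2); cv2.imwrite("pics/crop6.png",o)
E
```

```text
[ 0.53409688 -0.25255776  0.28260607]
```

View pics/crop6.png

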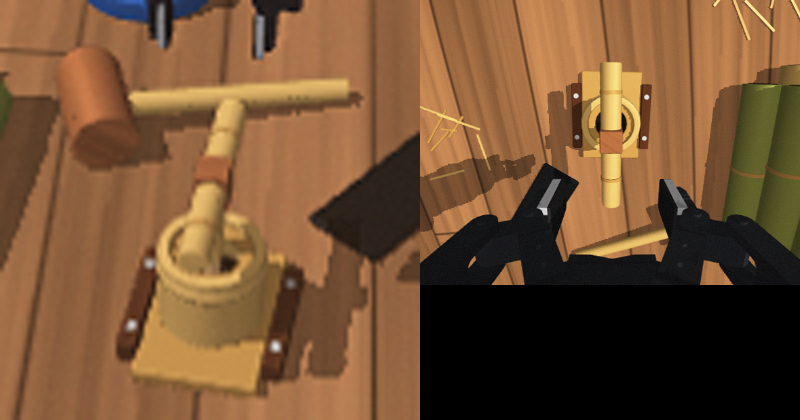

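The T-bar stands upright in the foot, its bar along the plinth's long side, and the gripper is clear. Handing in.

```bash
python3 -c "
from workcell import env; print(env.hand_in())"
```

```text
the job is handed in; nothing more can be done
None
```

The T-bar is out of the drying block and stands with its dowel bottomed in the foot's blind hole, crossbar along the plinth's long side; the job was handed in at about 15 s with the gripper clear, and the highest reading during the spiral was about 14 N, under the 25 N limit.

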